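# Dispense a roller with the lid lever

### The job

Two roller dispensers stand on the store bench. With the fingertips, press the wider one's lever pad right down so that its clear lid swings wide open, and keep it down until the steel roller has rolled out and come to rest in the catch trough; then ease the lever up gently until the lid is fully shut, never letting it drop or slam. Work the lid by the lever only, do not touch or lift the roller, and leave the narrower dispenser and everything else on the bench alone.

Things in the scene. Friction and masses are not known exactly. Their poses are not given: they have to be found in the camera images.
- wide: The wider of two fixed roller dispensers: blue bin 100 mm wide, 165 deep, 128 high, clear lid, lever at its left, open trough (walls 75 high) in front. It stands on a riser of 0 to 30 mm. Origin: underside of bin base, centre plane, on the riser; x to the bin's back, y to the lever side. Bin x -75 to 90 mm, trough down to its front wall's inner face at x -190. Floor: one slope, 50 mm high at x 0, falling 0.14 m per m toward -x.
- wide_lever (a joint): Lever of the wider dispenser, rad: 0 = up at rest, grows as its pad is pressed down, stop at 0.30 (pad 52 mm lower). Pivot axis: dispenser's y, at x 0, z 105 mm, 175 mm behind the pad centre (the pad moves 8 mm toward the bin on the way down). Pressing takes about 5 to 8 N; let go, it springs up fast and the lid slams.
- wide_lid (a joint): Lid of the wider dispenser, rad: 0 = shut, 0.90 = wide open, always 3 x the lever. Clear plate 102 x 162 mm with a clear skirt at its front that closes the bin's front; hinged on the bin's back rim (x 75, z 130 mm), its front swings up. Open and let go, it slams at some 4 rad/s or more; it stays gentle only while the pad is followed up slowly.
- wide_pad (a point): Centre of the upper face of the wider dispenser's black rubber press pad, at the lever's front end: 42 mm along x, 40 along y, 6 thick. At rest level, at x -175, y 102, z 105 mm in the dispenser's frame; it moves and tilts with the lever.
- wide_roller: Loose steel roller, 30 mm diameter, 72 long, lying crosswise in the wider dispenser; origin at its centre, y along its axis. Starts on the slope leaning on the lid's skirt; rolls out by itself once the lid is up about 0.25 rad and settles against the trough's front wall, centre near x -175, z 41 mm in the dispenser's frame.
- narrow: The narrower of two fixed roller dispensers: blue bin 60 mm wide, 165 deep, 128 high, clear lid, lever at its left, open trough (walls 75 high) in front. It stands on a riser of 0 to 30 mm. Origin: underside of bin base, centre plane, on the riser; x to the bin's back, y to the lever side. Bin x -75 to 90 mm, trough down to its front wall's inner face at x -190. Floor: one slope, 50 mm high at x 0, falling 0.14 m per m toward -x.
- narrow_lever (a joint): Lever of the narrower dispenser, rad: 0 = up at rest, grows as its pad is pressed down, stop at 0.30 (pad 52 mm lower). Pivot axis: dispenser's y, at x 0, z 105 mm, 175 mm behind the pad centre (the pad moves 8 mm toward the bin on the way down). Pressing takes about 5 to 8 N; let go, it springs up fast and the lid slams.
- narrow_lid (a joint): Lid of the narrower dispenser, rad: 0 = shut, 0.90 = wide open, always 3 x the lever. Clear plate 62 x 162 mm with a clear skirt at its front that closes the bin's front; hinged on the bin's back rim (x 75, z 130 mm), its front swings up. Open and let go, it slams at some 4 rad/s or more; it stays gentle only while the pad is followed up slowly.
- narrow_pad (a point): Centre of the upper face of the narrower dispenser's black rubber press pad, at the lever's front end: 42 mm along x, 40 along y, 6 thick. At rest level, at x -175, y 82, z 105 mm in the dispenser's frame; it moves and tilts with the lever.
- narrow_roller: Loose steel roller, 30 mm diameter, 36 long, lying crosswise in the narrower dispenser; origin at its centre, y along its axis. Starts on the slope leaning on the lid's skirt; rolls out by itself once the lid is up about 0.25 rad and settles against the trough's front wall, centre near x -175, z 41 mm in the dispenser's frame.
- jar: Small closed jar, 44 mm diameter, 70 mm high, loose, standing between the dispensers; origin under its centre.
- bottle: Closed bottle, 54 mm diameter, 150 mm high, loose, right of the dispensers; origin under its centre.
- screwdriver: Screwdriver about 180 mm long, lying crosswise in front of the robot; origin under its middle.
- wrench: Wrench about 160 mm long, lying at the right; origin under its middle.
- bin: Small loose open blue bin, 110 x 80 x 50 mm, at the left; origin under its centre.
- carton: Small cardboard carton, 80 x 60 x 50 mm, left of the dispensers; origin under its centre.
- bearing: Bearing ring, 42 mm diameter, 14 mm high, lying in front of the gap between the dispensers; origin under its centre.

How it is judged (in metres and radians):
On the way, in this order (a step that is already met when the one before it is completed fails the run):
1. the wider dispenser's lid is held wide open while its roller lies at rest in the catch trough (value of joint wide_lid above 0.7 rad and x of wide_roller in the frame of wide between -0.195 and -0.155 m and y of wide_roller in the frame of wide between -0.03 and 0.03 m and z of wide_roller in the frame of wide below 0.055 m and linear speed of wide_roller below 0.03 m/s), for 0.2 s.
2. the lid has been brought back down and is shut (value of joint wide_lid below 0.05 rad), for 0.2 s.
At the end, for the whole second after the job is handed in: The wider dispenser's lid is shut (within 0.04 rad) with its lever up (within 0.015 rad), its roller lies at rest (under 30 mm/s) in the catch trough against the front wall (centre at x -195 to -155 mm in the dispenser's frame), and the narrower dispenser is shut (value of joint each of wide_lid, narrow_lid below 0.04 rad and value of joint wide_lever below 0.015 rad and x of wide_roller in the frame of wide between -0.195 and -0.155 m and y of wide_roller in the frame of wide between -0.03 and 0.03 m and z of wide_roller in the frame of wide below 0.055 m and linear speed of wide_roller below 0.03 m/s); the robot touches nothing.
It fails at once if the wider dispenser's lid drops or slams (closes faster than 2.5 rad/s) (velocity of joint wide_lid below -2.5 rad/s).
It fails at once if the robot works or knocks the lid itself (contact force between any of the fingers, the arm and wide_lid above 1 N).
It fails at once if the robot touches a roller, or a roller is lifted (contact force between any of the fingers, the arm and wide_roller above 0.5 N or contact force between any of the fingers, the arm and narrow_roller above 0.5 N or z of wide_roller in the frame of wide above 0.1 m or z of narrow_roller in the frame of narrow above 0.1 m).
It fails at once if the narrower dispenser's lid is opened (value of joint narrow_lid above 0.1 rad).
It fails at once if a bystander is moved more than 30 mm (distance of any of jar, bottle, screwdriver, wrench, bin, carton, bearing from where it was at the start of the episode above 0.03 m).
It also fails if it takes over 38 s, if anything falls off the work surface, if the arm or the gripper's body presses on something with over 40 N, if the wrist force passes 120 N, or if a joint passes its speed limit or range.

### The arm

A 6-joint arm with a two-finger parallel gripper is mounted at the origin on the work surface. World frame = base frame: x ahead of the robot, y to its left, z up, the work surface at z = 0. Lengths are in mm, angles in rad, forces in N, time in s.
With the tool pointing down it reaches from about 300 to 875 mm from the base axis. Payload 6.4 kg.
Tool frame: the origin (TCP) lies on the centre line of the jaws, within the pads' length; the fingertips stand 17 mm ahead of it and the grasp point (between the pads) lies 2 mm behind it; y points along the fingers, x is the direction in which the jaws open and shut, and the axes are right-handed (so a half turn about y gives the same grasp; the last joint's range is limited). The gripper opens to 88 mm and grips with 3 to 60 N. Pads are 18 mm wide; open, the fingers measure 123 mm over their backs; the gripper's body (75 mm by 187 mm) begins 45 mm behind the grasp point.
Start: joints at [-1.317, 0.181, 1.607, -0, 1.354, -0.206], TCP at [255.185, -515.288, 255.714] pointing down, gripper open.
Joint ranges: [-2.99, 2.99], [-0.89, 2.07], [0.3, 2.58], [-1.14, 4.28], [0, 2.63], [-3.12, 3.12]. Speed limits (rad/s): [2.57, 2.57, 3.01, 3.14, 3.14, 3.14].

### API

Orientations are given as [roll, pitch, yaw] about the fixed x, y, z axes, in that order (R = Rz(yaw) Ry(pitch) Rx(roll)).
In Python, from plant import telemetry, grab_frame, close_job gives the robot as it stands.
- The arm moves only by the tool carry_out, never from a script. Its arguments are lists of equal length, an entry for each row: "dp": the shift along the world's x, y, z as a fraction of full scale, a list of three; "delta_rot": the turn, a rotation vector about the world's x, y, z as a fraction of full scale, a list of three; "gripper": the opening, from 0 (shut) to 1 (fully open). A call has 1 to 5 rows; each row is the pose to reach, as a shift and turn from the pose commanded when the call began, turning the shorter way round; what a row does not reach only later rows make up. Full scale, the value 1, is 0.25 m for a shift and 180 degrees for a turn. A row lasts 1/10 s, in which the tool goes at most 50 mm and 8.59 degrees, less where a joint would pass 70% of its speed; a pose out of reach is approached as far as the arm can. A call with a number of a shift or a turn outside -1 to 1 is refused whole. A call with a gripper value outside its range is refused whole. The fingers move at their own pace and stop on an object; "squeeze" is the grip in N (left out, the last holds). Time passes only in rows, so rows that repeat a pose let the fingers close. It gives the time, the measured TCP pose, the force and the opening at its end, in the units of the state.
- telemetry.get_obs(): the state, without advancing time (a new reading comes with each control period).
- grab_frame(name): name is "scene" or "top"; returns a dict with "color" (420x560x3 uint8, red, green, blue), "vertical_fov" (degrees; the focal length in pixels is half the picture's height over the tangent of half this angle, whatever the lens; pixels are square), "cx", "cy" (the principal point, pixels), "position" and "rotation" of the camera in the world. Camera axes: x right, y up, looking along -z (the intrinsics and any distortion apply to the point x, -y, -z); pixel columns grow to the right and rows downward; lengths in mm; the calibration is good to about 2 mm. A picture is of the moment at which its call begins. There is no depth.
- close_job(): hands the job in, once; it reports no verdict.
The state is a dict: "time": time; "q": joint angles; "dq": joint speeds; "effort": joint torques, N m; "ee_pos": TCP position; "tcp_rot": TCP orientation; "force": force on the tool from outside, world axes, zero at the start; "wrist_torque": the same for the moment, N m; "finger_gap": opening from 0.0 (shut) to 1.0 (fully open).
Only numpy, scipy, OpenCV 4.12 (cv2) and the standard library are available. Lean on these libraries where they do the work, as an engineer would, in place of code of your own. Each camera call takes 0.05 s, during which the arm holds its last target. There are 200 camera calls.

## Working session

There is one attempt and no reset: what is moved stays moved. The work goes in short steps, Python scripts to look and compute and a tool call to move; the robot and the scene stay as the last step left them, time stands still between calls to the robot, and variables do not carry over. Pictures are saved under pics/ and viewed, and the job is handed in when it is done.

Besides the shell and the picture viewer there is one more tool, called after ">>>" in YAML: its name, and indented under it one key for each argument. carry_out: Moves the arm, as the interface text tells. Its arguments: {"type":"object","properties":{"dp":{"type":"array","items":{"type":"array","items":{"type":"number"}}},"delta_rot":{"type":"array","items":{"type":"array","items":{"type":"number"}}},"gripper":{"type":"array","items":{"type":"number"}},"squeeze":{"type":"number"}},"required":["dp","delta_rot","gripper"]}

```bash
mkdir -p pics
cat > h.py <<'E'
import numpy as np, cv2
from plant import telemetry, grab_frame, close_job
def look(name, fn):
    f=grab_frame(name); cv2.imwrite('pics/'+fn+'.png', cv2.cvtColor(f['color'],cv2.COLOR_RGB2BGR))
    np.save('pics/'+fn+'.npy', f, allow_pickle=True); return f
def load(fn): return np.load('pics/'+fn+'.npy',allow_pickle=True).item()
def K(f):
    h=f['color'].shape[0]; F=h/2/np.tan(np.radians(f['vertical_fov'])/2); return F
def proj(f,P):
    R=np.array(f['rotation']); p=(np.atleast_2d(P)-np.array(f['position']))@R
    F=K(f); return np.c_[f['cx']+F*p[:,0]/-p[:,2], f['cy']-F*p[:,1]/-p[:,2]]
def ray(f,uv,z):
    F=K(f); d=np.array(f['rotation'])@np.array([(uv[0]-f['cx'])/F,-(uv[1]-f['cy'])/F,-1])
    o=np.array(f['position']); return o+d*(z-o[2])/d[2]
E
python3 - <<'E'
from h import *
for n in ('scene','top'):
    f=look(n,n+'0'); print({k:v for k,v in f.items() if k!='color'})
print(telemetry.get_obs())
E
```

```text
{'vertical_fov': 57.8229739317871, 'cx': 282.37312640152885, 'cy': 216.57067520937716, 'position': array([1003.0491988 ,  710.13331579,  869.36982422]), 'rotation': array([ 0.82466337, -0.01005262,  2.5773432 ])}
{'vertical_fov': 48.950916663774414, 'cx': 284.31394897203774, 'cy': 211.86828951195886, 'position': array([ 386.22608143,   26.48835822, 1395.7992172 ]), 'rotation': array([ 0.14807359,  0.00666776, -1.54643584])}
{'time': 0.1, 'q': array([-1.31730802e+00,  1.81441111e-01,  1.60786808e+00,  1.45917382e-06,
        1.35380237e+00, -2.06292648e-01]), 'dq': array([-0.00056276,  0.00083448, -0.00162255, -0.00097189, -0.0017166 ,
        0.00022451]), 'effort': array([ 2.36551523e-04, -4.34823346e+01, -3.42698872e+01,  7.02580903e-02,
        3.39797919e-02, -5.58107604e-05]), 'ee_pos': array([ 255.06482136, -514.84264154,  254.93392865]), 'tcp_rot': array([-1.57048381e+00,  1.48641174e-03, -1.11101546e+00]), 'force': array([-0.39254304, -1.00188385, -0.31504869]), 'wrist_torque': array([-0.00019472,  0.01773915,  0.05058818]), 'finger_gap': 1.0060241691864564}
```

```bash
sed -i "s/^def load/from scipy.spatial.transform import Rotation as Ro\ndef load/; s/R=np.array(f\['rotation'\])/R=Ro.from_euler('xyz',f['rotation']).as_matrix()/; s/d=np.array(f\['rotation'\])@/d=Ro.from_euler('xyz',f['rotation']).as_matrix()@/" h.py
python3 - <<'E'
from h import *
for n in ('scene','top'):
    f=load(n+'0'); print(proj(f,[[400,0,0],[255,-515,255]]))
    i=cv2.imread(f'pics/{n}0.png'); cv2.imwrite(f'pics/{n}0b.png',cv2.resize(i,(784,588),interpolation=cv2.INTER_CUBIC))
E
```

```text
[[318.66229739 220.49355281]
 [274.80893372  81.28232243]]
[[296.36971221 276.25343058]
 [512.47088191 341.71106429]]
```

View pics/scene0b.png

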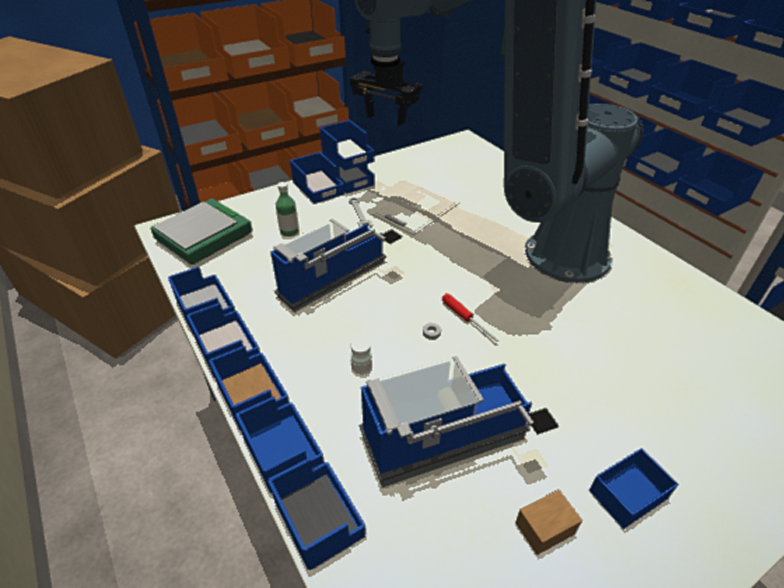

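View pics/top0b.png

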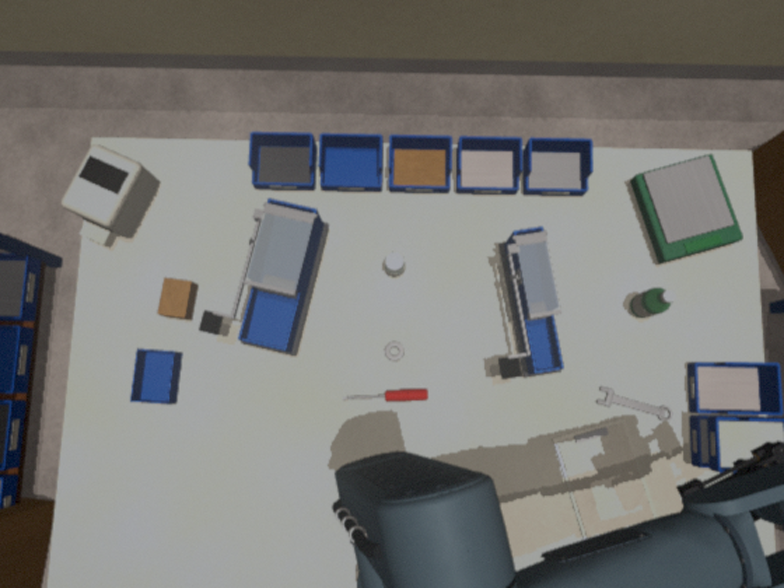

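The wide dispenser is on the left. Its black pad is at about (543,420) in the scene picture and (211,322) in the top one, both at 1.4x scale. I'll enlarge both for corner picks.

Run:
```python
from h import *
for n,(x,y) in (('scene',(250,245)),('top',(125,135))):
    i=cv2.imread(f'pics/{n}0.png')[y:y+120,x:x+155]; cv2.imwrite(f'pics/{n}0c.png',cv2.resize(i,None,fx=5,fy=5,interpolation=cv2.INTER_CUBIC))
```

```text
(no output)
```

View pics/scene0c.png

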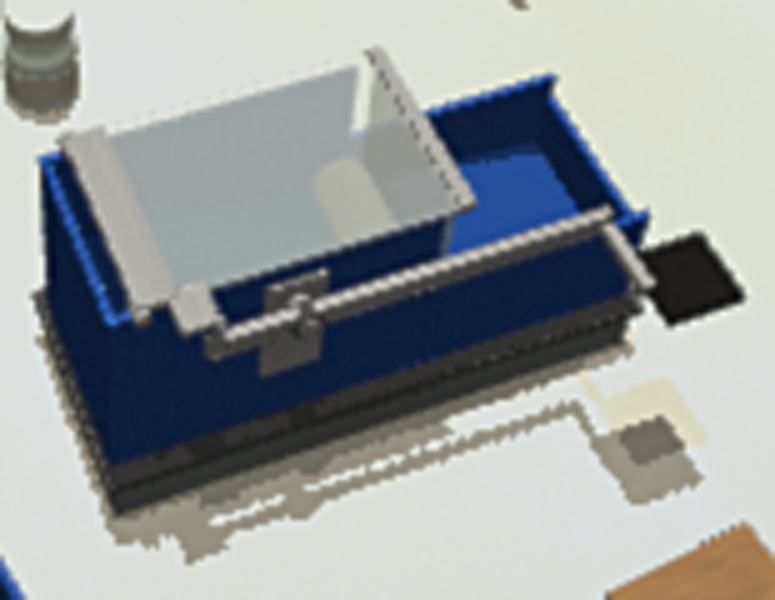

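View pics/top0c.png

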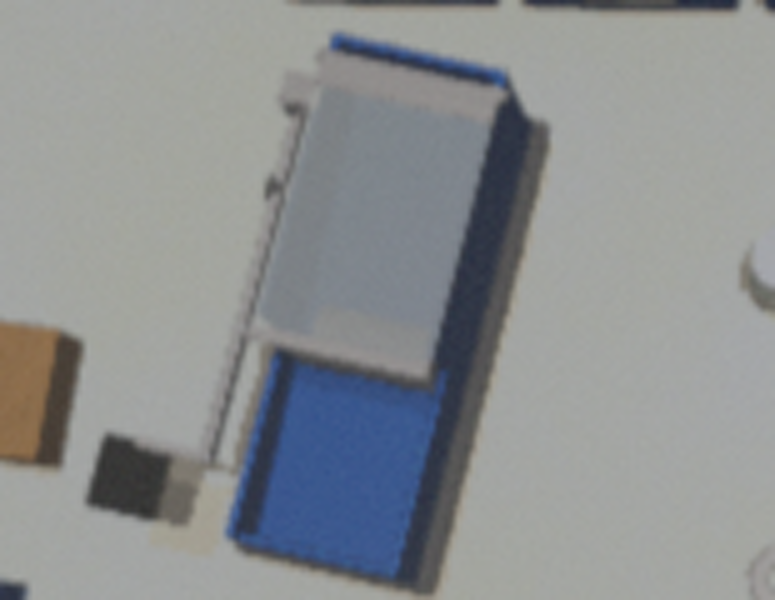

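```bash
cat > fit.py <<'E'
from h import *
from scipy.optimize import least_squares
M=np.array([[-196,102-20,105],[-196,122,105],[-154,122,105],[-154,82,105],[90,-50,128],[90,50,128],[-193,-50,75],[-193,50,75]],float)
S=np.array([[703,233],[743,293],[672,320],[645,255],[42,158],[112,322],[555,78],[645,215]])/5+[250,245]
T=np.array([[158,518],[88,500],[115,435],[170,452],[507,75],[333,38],[400,580],[230,538]])/5+[125,135]
fs,ft=load('scene0'),load('top0')
def W(p,M): return Ro.from_euler('z',p[2]).apply(M)+[p[0],p[1],p[3]]
def res(p): return np.r_[proj(fs,W(p,M))-S,proj(ft,W(p,M))-T].ravel()
r=least_squares(res,[600,200,0.,15],loss='soft_l1')
print(r.x.round(3)); print(res(r.x).reshape(-1,2).round(1).T)
print('pad',W(r.x,[[-175,102,105.]]))
np.save('fit.npy',r.x)
E
python3 fit.py
```

```text
[663.666 270.983 -37.903  22.795]
[[-0.4  1.1 -0.4 -4.1 -0.1  0.  -1.1  0.7 -0.4 -0.3 -1.6  1.3  0.4  0.5
  -0.3 -0.6]
 [-0.9  0.5  0.5 -0.2 -0.3  0.8 -0.9  0.4  1.4  1.8  0.1 -0.1  0.2 -0.2
  -0.5 -0.1]]
pad [[512.92595602 406.28500664 127.79491001]]
```

>>> carry_out:
  dp:
    - [0.03,0.1,0]
    - [0.08,0.28,0]
    - [0.13,0.48,0]
    - [0.19,0.68,0]
    - [0.24,0.86,0]
  delta_rot:
    - [0,0,0.02]
    - [0,0,0.06]
    - [0,0,0.1]
    - [0,0,0.14]
    - [0,0,0.18]
  gripper: [0,0,0,0,0]
  squeeze: 20

```text
time: 0.6
ee_pos: [315.0, -298.7, 255.2]
tcp_rot: [-1.57, 0.001, -0.541]
force: [1.3, -0.2, 0.8]
finger_gap: 0.571
```

>>> carry_out:
  dp:
    - [0.05,0.18,0]
    - [0.1,0.37,0]
    - [0.15,0.55,0]
    - [0.2,0.74,0]
    - [0.25,0.92,0]
  delta_rot:
    - [0,0,0.04]
    - [0,0,0.08]
    - [0,0,0.12]
    - [0,0,0.16]
    - [0,0,0.2]
  gripper: [0,0,0,0,0]

```text
time: 1.1
ee_pos: [377.4, -68.7, 255.7]
tcp_rot: [-1.571, -0.0, 0.088]
force: [0.5, -0.3, -0.2]
finger_gap: 0.116
```

>>> carry_out:
  dp:
    - [0.05,0.18,0]
    - [0.1,0.37,0]
    - [0.15,0.55,0]
    - [0.2,0.74,0]
    - [0.25,0.92,0]
  delta_rot:
    - [0,0,0.04]
    - [0,0,0.08]
    - [0,0,0.12]
    - [0,0,0.16]
    - [0,0,0.2]
  gripper: [0,0,0,0,0]

```text
time: 1.6
ee_pos: [439.9, 161.6, 255.6]
tcp_rot: [-1.571, -0.0, 0.717]
force: [0.1, -0.2, -0.0]
finger_gap: 0.008
```

>>> carry_out:
  dp:
    - [0.06,0.19,0]
    - [0.12,0.38,0]
    - [0.18,0.57,0]
    - [0.23,0.75,0]
    - [0.28,0.9,0]
  delta_rot:
    - [0,0,0.04]
    - [0,0,0.08]
    - [0,0,0.12]
    - [0,0,0.165]
    - [0,0,0.207]
  gripper: [0,0,0,0,0]

```text
time: 2.1
ee_pos: [509.8, 386.8, 254.9]
tcp_rot: [-1.57, 0.0, 1.368]
force: [0.3, 0.1, 0.2]
finger_gap: 0.005
```

>>> carry_out:
  dp:
    - [0,0.05,-0.08]
    - [0.01,0.09,-0.16]
    - [0.01,0.09,-0.22]
    - [0.01,0.09,-0.26]
    - [0.01,0.09,-0.28]
  delta_rot:
    - [0,0,0]
    - [0,0,0]
    - [0,0,0]
    - [0,0,0]
    - [0,0,0]
  gripper: [0,0,0,0,0]

```text
time: 2.6
ee_pos: [512.1, 405.9, 184.4]
tcp_rot: [-1.569, 0.001, 1.361]
force: [0.6, 0.1, 0.6]
finger_gap: 0.009
```

Run:
```python
from h import *
for n,(x,y) in (('scene',(310,210)),('top',(110,170))):
    f=look(n,n+'1')
    i=cv2.imread(f'pics/{n}1.png')[y:y+120,x:x+155]; cv2.imwrite(f'pics/{n}1c.png',cv2.resize(i,None,fx=5,fy=5,interpolation=cv2.INTER_CUBIC))
    o=telemetry.get_obs(); print(proj(f,o['ee_pos']-[0,0,17]))
print(o['ee_pos'],o['tcp_rot'],o['q'])
```

```text
[[390.69906014 289.35721864]]
[[146.97298483 229.58690811]]
[512.4727034  405.98630974 185.30427213] [-1.57011247e+00  7.02185108e-04  1.36058220e+00] [ 4.88850738e-01  4.16861311e-01  1.45515764e+00 -1.01980046e-04
  1.27054902e+00 -8.71701015e-01]
```

View pics/scene1c.png

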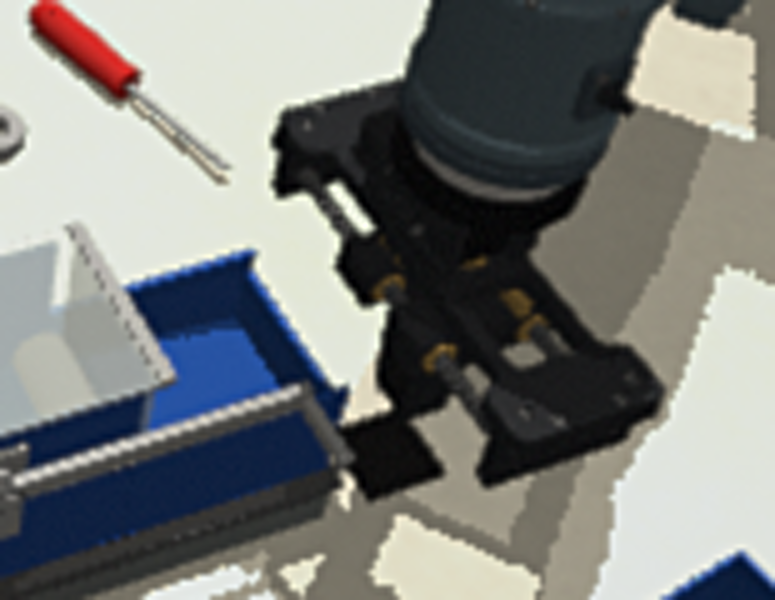

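View pics/top1c.png

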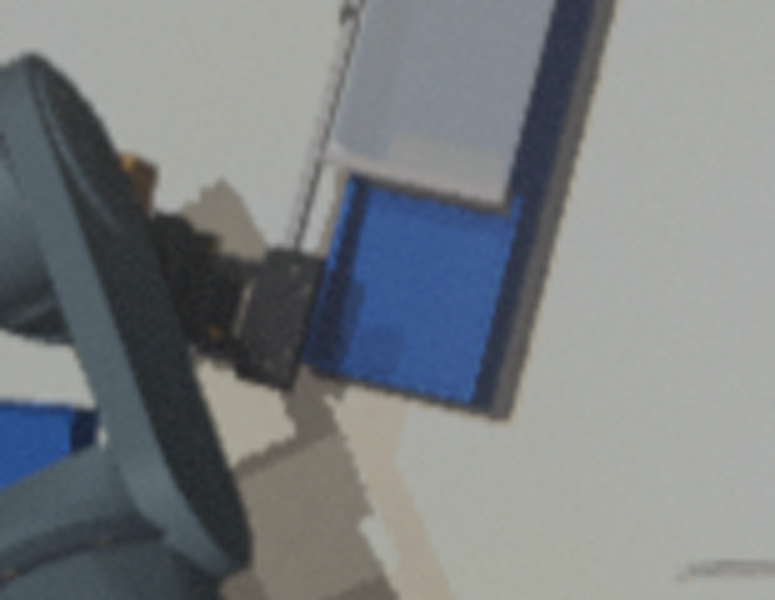

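>>> carry_out:
  dp:
    - [0,0.0,-0.04]
    - [0,0,-0.08]
    - [0,0,-0.12]
    - [0,0,-0.15]
    - [0,0,-0.17]
  delta_rot:
    - [0,0,0]
    - [0,0,0]
    - [0,0,0]
    - [0,0,0]
    - [0,0,0]
  gripper: [0,0,0,0,0]

```text
time: 3.2
ee_pos: [512.5, 406.5, 143.0]
tcp_rot: [-1.571, 0.001, 1.361]
force: [-1.3, -2.0, 7.2]
finger_gap: 0.007
```

Run:
```python
from h import *
for n,(x,y) in (('scene',(310,210)),):
    f=look(n,n+'2')
    i=cv2.imread(f'pics/{n}2.png')[y:y+120,x:x+155]; cv2.imwrite(f'pics/{n}2c.png',cv2.resize(i,None,fx=5,fy=5,interpolation=cv2.INTER_CUBIC))
```

```text
(no output)
```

View pics/scene2c.png

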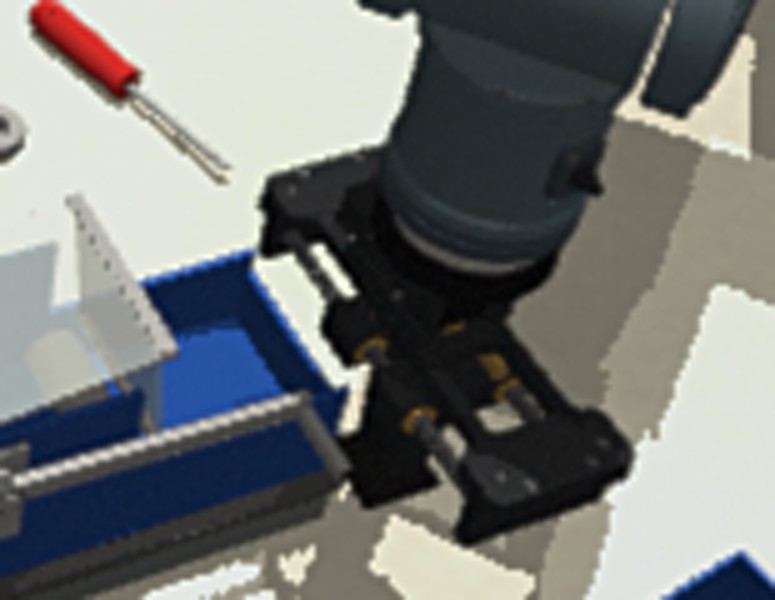

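Contact: 7 N on the pad, and the lid is slightly up. Pressing on while following the pad's arc.

>>> carry_out:
  dp:
    - [0.0,0,-0.02]
    - [0.0,0,-0.04]
    - [0.004,-0.001,-0.06]
    - [0.006,-0.001,-0.08]
    - [0.008,-0.002,-0.1]
  delta_rot:
    - [0,0,0]
    - [0,0,0]
    - [0,0,0]
    - [0,0,0]
    - [0,0,0]
  gripper: [0,0,0,0,0]

```text
time: 3.75
ee_pos: [515.3, 406.2, 119.1]
tcp_rot: [-1.572, -0.0, 1.362]
force: [-0.8, -3.0, 6.7]
finger_gap: 0.005
```

>>> carry_out:
  dp:
    - [0.002,0,-0.015]
    - [0.005,-0.001,-0.03]
    - [0.008,-0.002,-0.045]
    - [0.01,-0.002,-0.055]
    - [0.012,-0.002,-0.06]
  delta_rot:
    - [0,0,0]
    - [0,0,0]
    - [0,0,0]
    - [0,0,0]
    - [0,0,0]
  gripper: [0,0,0,0,0]

```text
time: 4.25
ee_pos: [518.6, 405.5, 104.1]
tcp_rot: [-1.573, -0.0, 1.361]
force: [-0.3, -3.7, 7.0]
finger_gap: 0.007
```

Run:
```python
from h import *
print(telemetry.get_obs()['ee_pos'],telemetry.get_obs()['force'])
for n,(x,y) in (('scene',(250,190)),('top',(110,130))):
    f=look(n,n+'3')
    i=cv2.imread(f'pics/{n}3.png')[y:y+150,x:x+200]; cv2.imwrite(f'pics/{n}3c.png',cv2.resize(i,None,fx=4,fy=4,interpolation=cv2.INTER_CUBIC))
```

```text
[518.63472052 405.52498672 104.14444311] [-0.2860545  -3.74249345  6.96890315]
```

View pics/scene3c.png

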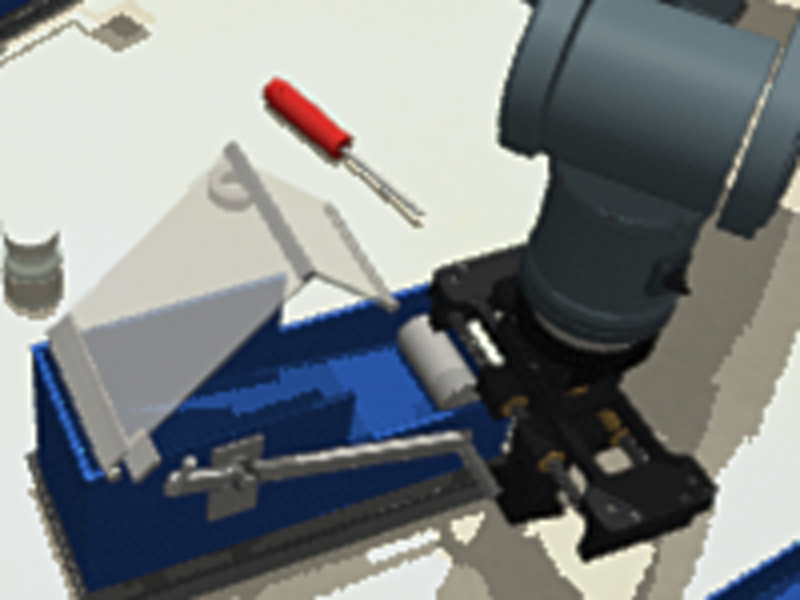

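View pics/top3c.png

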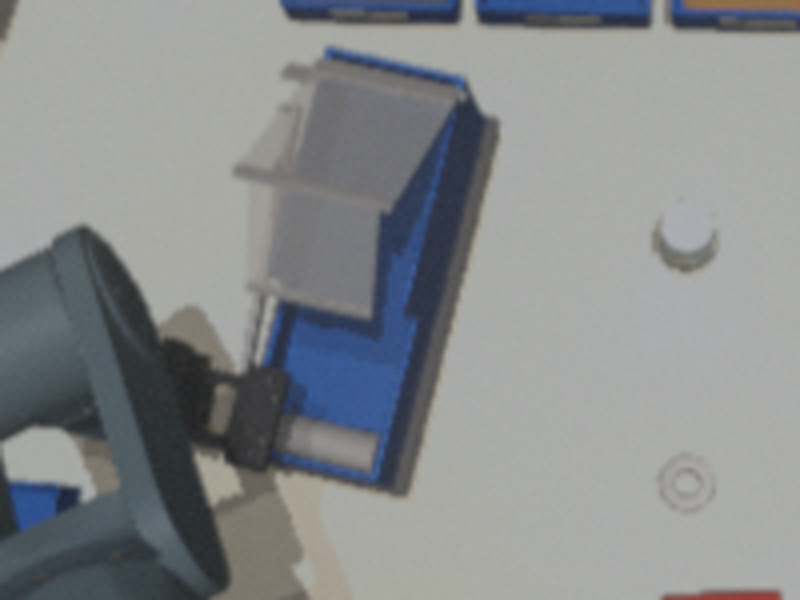

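The roller lies at the trough's front wall and the lid is wide open. I'll press the last few millimetres and hold, to pass step 1 clearly.

>>> carry_out:
  dp:
    - [0.001,0,-0.008]
    - [0.002,0,-0.015]
    - [0.003,0,-0.022]
    - [0.003,0,-0.022]
    - [0.003,0,-0.022]
  delta_rot:
    - [0,0,0]
    - [0,0,0]
    - [0,0,0]
    - [0,0,0]
    - [0,0,0]
  gripper: [0,0,0,0,0]

```text
time: 4.85
ee_pos: [519.8, 405.5, 99.5]
tcp_rot: [-1.574, -0.0, 1.361]
force: [-0.5, -4.0, 10.2]
finger_gap: 0.002
```

Run:
```python
from h import *
print(telemetry.get_obs()['ee_pos'],telemetry.get_obs()['force'])
p=np.load('fit.npy')
def W(M): return Ro.from_euler('z',p[2]).apply(M)+[p[0],p[1],p[3]]
x,y=250,190
f=look('scene','scene4'); i=cv2.resize(cv2.imread('pics/scene4.png')[y:y+150,x:x+200],None,fx=4,fy=4,interpolation=cv2.INTER_CUBIC)
for th,c in ((.7,(0,0,255)),(.8,(0,255,255)),(.9,(0,255,0))):
    e=[[75-162*np.cos(th),s,130+162*np.sin(th)] for s in(-51,51)]
    q=((proj(f,W(e))-[x,y])*4).astype(int); cv2.line(i,tuple(map(int,q[0])),tuple(map(int,q[1])),c,1)
q=((proj(f,W([[-175,-36,41],[-175,36,41]]))-[x,y])*4).astype(int); cv2.line(i,tuple(map(int,q[0])),tuple(map(int,q[1])),(255,0,255),1)
cv2.imwrite('pics/scene4c.png',i)
```

```text
[519.76845849 405.52851828  99.48048427] [-0.542795   -3.95712584 10.2232162 ]
```

View pics/scene4c.png

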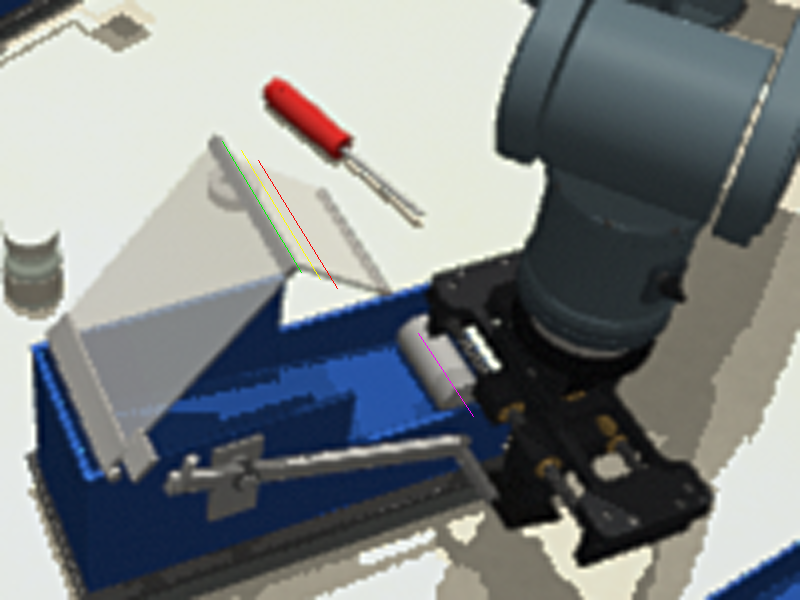

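The lid sits on the 0.9 rad line, at its stop, and the roller lies in the trough against the front wall. I'll hold briefly, then ease up at about 20 mm/s.

>>> carry_out:
  dp:
    - [0,0,0]
    - [0,0,0]
    - [0,0,0]
    - [0,0,0.002]
    - [0,0,0.006]
  delta_rot:
    - [0,0,0]
    - [0,0,0]
    - [0,0,0]
    - [0,0,0]
    - [0,0,0]
  gripper: [0,0,0,0,0]

```text
time: 5.4
ee_pos: [519.5, 405.6, 100.5]
tcp_rot: [-1.573, -0.0, 1.361]
force: [-0.1, -3.5, 6.4]
finger_gap: 0.005
```

>>> carry_out:
  dp:
    - [-0.001,0,0.007]
    - [-0.003,0,0.014]
    - [-0.005,0.001,0.021]
    - [-0.007,0.001,0.028]
    - [-0.009,0.002,0.035]
  delta_rot:
    - [0,0,0]
    - [0,0,0]
    - [0,0,0]
    - [0,0,0]
    - [0,0,0]
  gripper: [0,0,0,0,0]

```text
time: 5.9
ee_pos: [517.1, 406.0, 109.1]
tcp_rot: [-1.573, -0.0, 1.361]
force: [0.0, -3.4, 6.3]
finger_gap: 0.007
```

>>> carry_out:
  dp:
    - [-0.001,0,0.007]
    - [-0.003,0,0.014]
    - [-0.004,0.001,0.021]
    - [-0.006,0.001,0.028]
    - [-0.007,0.002,0.035]
  delta_rot:
    - [0,0,0]
    - [0,0,0]
    - [0,0,0]
    - [0,0,0]
    - [0,0,0]
  gripper: [0,0,0,0,0]

```text
time: 6.4
ee_pos: [515.3, 406.4, 117.9]
tcp_rot: [-1.573, -0.0, 1.361]
force: [-0.9, -3.5, 7.0]
finger_gap: 0.006
```

>>> carry_out:
  dp:
    - [-0.001,0,0.007]
    - [-0.002,0,0.014]
    - [-0.003,0.001,0.021]
    - [-0.004,0.001,0.028]
    - [-0.005,0.001,0.035]
  delta_rot:
    - [0,0,0]
    - [0,0,0]
    - [0,0,0]
    - [0,0,0]
    - [0,0,0]
  gripper: [0,0,0,0,0]

```text
time: 6.9
ee_pos: [513.9, 406.7, 126.5]
tcp_rot: [-1.573, 0.0, 1.361]
force: [-0.6, -2.1, 6.5]
finger_gap: 0.001
```

>>> carry_out:
  dp:
    - [0,0,0.007]
    - [0,0,0.014]
    - [-0.001,0,0.021]
    - [-0.002,0,0.028]
    - [-0.002,0,0.035]
  delta_rot:
    - [0,0,0]
    - [0,0,0]
    - [0,0,0]
    - [0,0,0]
    - [0,0,0]
  gripper: [0,0,0,0,0]

```text
time: 7.4
ee_pos: [513.0, 406.8, 135.1]
tcp_rot: [-1.572, 0.0, 1.361]
force: [-2.8, -2.3, 6.0]
finger_gap: 0.005
```

>>> carry_out:
  dp:
    - [0,0,0.005]
    - [0,0,0.01]
    - [0,0,0.015]
    - [0,0,0.02]
    - [0,0,0.025]
  delta_rot:
    - [0,0,0]
    - [0,0,0]
    - [0,0,0]
    - [0,0,0]
    - [0,0,0]
  gripper: [0,0,0,0,0]

```text
time: 7.9
ee_pos: [512.6, 406.9, 141.1]
tcp_rot: [-1.571, 0.0, 1.361]
force: [-2.9, -2.5, 6.2]
finger_gap: 0.003
```

>>> carry_out:
  dp:
    - [0,0,0.005]
    - [0,0,0.01]
    - [0,0,0.015]
    - [0,0,0.02]
    - [0,0,0.025]
  delta_rot:
    - [0,0,0]
    - [0,0,0]
    - [0,0,0]
    - [0,0,0]
    - [0,0,0]
  gripper: [0,0,0,0,0]

```text
time: 8.4
ee_pos: [512.4, 406.9, 147.2]
tcp_rot: [-1.571, 0.0, 1.362]
force: [-2.4, -1.4, 5.7]
finger_gap: 0.008
```

>>> carry_out:
  dp:
    - [0,0,0.005]
    - [0,0,0.01]
    - [0,0,0.015]
    - [0,0,0.02]
    - [0,0,0.025]
  delta_rot:
    - [0,0,0]
    - [0,0,0]
    - [0,0,0]
    - [0,0,0]
    - [0,0,0]
  gripper: [0,0,0,0,0]

```text
time: 8.9
ee_pos: [512.5, 407.0, 152.6]
tcp_rot: [-1.571, 0.0, 1.361]
force: [-0.4, 0.2, 0.4]
finger_gap: 0.003
```

Free of the pad now. Lifting straight up, waiting a moment and checking.

>>> carry_out:
  dp:
    - [0,0,0.03]
    - [0,0,0.1]
    - [0,0,0.2]
    - [0,0,0.32]
    - [0,0,0.4]
  delta_rot:
    - [0,0,0]
    - [0,0,0]
    - [0,0,0]
    - [0,0,0]
    - [0,0,0]
  gripper: [0,0,0,0,0]

```text
time: 9.4
ee_pos: [513.1, 407.4, 255.7]
tcp_rot: [-1.573, -0.002, 1.361]
force: [0.2, 0.4, -0.5]
finger_gap: 0.002
```

>>> carry_out:
  dp:
    - [-0.05,-0.15,0]
    - [-0.1,-0.3,0]
    - [-0.15,-0.45,0]
    - [-0.18,-0.56,0]
    - [-0.2,-0.6,0]
  delta_rot:
    - [0,0,0]
    - [0,0,0]
    - [0,0,0]
    - [0,0,0]
    - [0,0,0]
  gripper: [0,0,0,0,0]

```text
time: 9.9
ee_pos: [462.1, 255.2, 253.5]
tcp_rot: [-1.571, 0.0, 1.36]
force: [-0.3, -0.2, -1.4]
finger_gap: 0.005
```

>>> carry_out:
  dp:
    - [0,0,0]
    - [0,0,0]
    - [0,0,0]
    - [0,0,0]
    - [0,0,0]
  delta_rot:
    - [0,0,0]
    - [0,0,0]
    - [0,0,0]
    - [0,0,0]
    - [0,0,0]
  gripper: [0,0,0,0,0]

```text
time: 10.4
ee_pos: [462.6, 257.7, 252.8]
tcp_rot: [-1.57, 0.0, 1.362]
force: [0.8, -0.1, 0.2]
finger_gap: 0.006
```

Run:
```python
from h import *
a=[]
for n,(x,y) in (('scene',(240,210)),('top',(80,120))):
    f=look(n,n+'5'); a.append(cv2.resize(cv2.imread(f'pics/{n}5.png')[y:y+150,x:x+200],None,fx=4,fy=4,interpolation=cv2.INTER_CUBIC)[:,:])
o=telemetry.get_obs(); print(o['ee_pos'],o['force'],abs(o['dq']).max())
cv2.imwrite('pics/s5c.png',cv2.resize(np.hstack(a),(800,300)))
cv2.imwrite('pics/s5s.png',a[0])
```

```text
[462.53750453 257.44595706 252.74822232] [-0.34524715 -0.96331459  0.14176886] 0.005168899439477803
```

View pics/s5s.png

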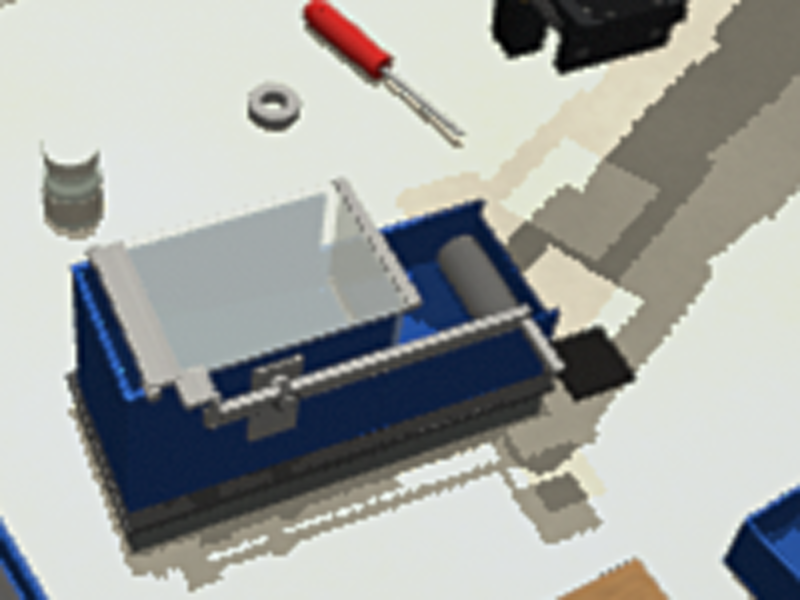

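View pics/top5.png

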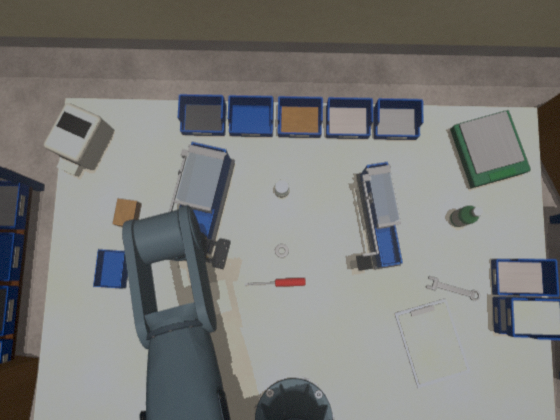

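The lid looks shut, as it was at the start, and the pad is up. The roller lies against the trough's front wall (about (480,275) in the crop). Bystanders are in place and the narrow dispenser is shut. Handing in.

```bash
python3 -c "
from plant import close_job
print(close_job())"
```

```text
the job is handed in; nothing more can be done
None
```

I pressed the wider dispenser's pad down to its stop with the closed fingertips. I held it there until the roller had rolled out and come to rest in the trough. Then I eased the lever up at about 12–18 mm/s until the fingers were clear, backed away, and handed the job in at about 10.5 s.

- **Lid open:** with the pad down, the lid lined up with the 0.9 rad line in the picture. The push force rose from about 7 to 10 N, which fits the stop.
- **Final picture:** the lid is shut and the pad is up, as they were at the start. The roller lies at the trough's front wall, and the narrower dispenser is shut. I judged the bystanders by eye only, and saw none moved.
- **Arm:** it stands still and clear of everything, with about 1 N or less on the force reading.
- **Closing speed:** I did not measure the lid's speed directly. Force on the pad stayed near 6 N until the last few millimetres of the rise, so the pad was followed up and not let go. At that rate the lid closes at roughly 0.3 rad/s, against the 2.5 rad/s limit.
- **Disagreement:** in the first position fit, one pad corner was about 4 px off, probably because the lever bracket hid it. The pad was still where the fit put it when I touched down.

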